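# Set the lantern for the night

## Task

Set the lantern for the night: lift the small lever at the side of its head up to its top stop, so that the shade rises and light falls on the mat, and turn the dimmer dial on top of the head clockwise until its pointer stands at the one long mark of the scale (either may be done first). Leave the jar, the mug, the bowl and the mirror standing where they are.

Things in the scene. Friction and masses are not known exactly. Their poses are not given: they have to be found in the camera images.
- lantern: Green lantern fixed on the steel tray (tray floor z = 64 mm). Origin: centre of its underside; z up. Foot 110 mm in diameter, 46 mm high; above it a white light tube, a sliding grey shade, four guard bars; head: disc 104 mm in diameter, 150 to 175 mm above the origin, dimmer dial and scale on its flat top. The lever sticks out of the head's side along the lantern's -y.
- lift_lever (a joint): Lever angle, rad. 0 = lowest, drooping 0.5 rad below level; 0.5 = level; 1.0 = top stop, 0.5 rad above level. It turns about a level axis along the lantern's own x through lever_pivot, stays where it is left (stiff: about 1.5 N at the paddle) and draws the shade up 42 mm.
- lever_pivot (a point): Point on the lever's axis: 62 mm from the lantern's axis along the lantern's -y, 163 mm above the lantern's origin. Fixed to the lantern.
- lever_grip (a point): Centre of the black paddle at the lever's end, 66 mm from the pivot; it moves with the lever. The paddle is 12 mm wide (along the lantern's x, to be pinched so from above), 30 mm long (along the lever), 18 mm thick.
- dimmer (a joint): Dial angle, rad; grows clockwise seen from above, 0 to 2.4 between stops. The scale has nine marks, one each 0.3 rad from 0 to 2.4; the one long, wide mark is at 1.5. At value q the pointer points at 2.356 - q rad counter-clockwise (seen from above) from the lantern's +x.
- dimmer_grip (a point): On the dial's axis (the lantern's axis), 22 mm above the flat top of the head: put the TCP here to grip. The dial is a 50 mm skirt 6 mm high carrying an upright bar 44 mm long, 12 mm wide (pinch it across the width), whose top is 29 mm above the head. The bar's length runs along the pointer's direction.
- pointer_tip (a point): Tip area of the black pointer that sticks out of the dial's skirt, 32 mm from the axis; turns with the dial.
- long_mark (a point): Middle of the one long mark (15 mm long, 4 mm wide, the other marks are 6 mm by 1.4 mm) on the top of the head, 38.5 mm from the axis.
- jar: Closed glass jar, 64 mm in diameter, 90 mm tall, origin under its centre. Leave alone.
- mug: Plastic mug, 74 mm in diameter, 85 mm tall, origin under its centre. Leave alone.
- bowl: Steel bowl, 110 mm in diameter, 45 mm tall, origin under its centre. Leave alone.
- mirror: Small standing mirror, 90 mm wide, 110 mm tall, origin under the centre of its foot. Leave alone.

How it is judged:
By the outcome, as a careful person would: the job done as asked, in the order asked, and still so for the second after the job is handed in, with the robot touching nothing.
It also fails if it takes over 43 s, if anything falls off the work surface, if the arm or the gripper's body presses on something with over 40 N, if the wrist force passes 120 N, or if a joint passes its speed limit or range.

## Robot

A 7-joint arm with a two-finger parallel gripper is mounted at the origin on the work surface. World frame = base frame: x ahead of the robot, y to its left, z up, the work surface at z = 0. Lengths are in m, angles in degrees, forces in N, time in s.
With the tool pointing down it reaches from about 0.425 to 0.875 m from the base axis. Payload 4.7 kg.
Tool frame: the origin (TCP) lies between the finger pads, 19 mm behind the fingertips; this is the grasp point; z points along the fingers, y is the line along which they close (so a half turn about z gives the same grasp; the last joint's range is limited). The gripper opens to 87 mm and grips with 3 to 60 N. Pads are 19 mm wide; open, the fingers measure 117 mm over their backs; the gripper's body (75 mm by 190 mm) begins 51 mm behind the grasp point.
Start: joints at [65.495, 18.392, -4.016, 83.108, 1.295, 78.541, -3.26], TCP at [0.278, -0.588, 0.241] pointing down, gripper open.
Joint ranges: [-163.93, 163.93], [-17.29, 119.83], [-79.2, 71.16], [3.27, 140.29], [-89.18, 269.18], [5.43, 117.66], [-154.24, 154.24]. Speed limits (degrees/s): [147.25, 147.25, 180, 180, 180, 180, 180].

## Interface

Orientations are given as [roll, pitch, yaw] about the fixed x, y, z axes, in that order (R = Rz(yaw) Ry(pitch) Rx(roll)).
In Python, from cell import env gives the robot as it stands. The module is installed in compiled form; this text tells all that it offers.
- The arm moves only by the tool send_rows, never from a script. Its arguments are lists of equal length, an entry for each row: "xyz": the shift along the tool's x, y, z in m, a list of three; "rotation": the turn, a rotation vector about the tool's x, y, z in rad, a list of three; "jaw": the opening, from 0 (shut) to 1 (fully open). A call has 1 to 20 rows; each row shifts and turns the commanded pose from where the row before left it, along the tool's axes as they then stand; what a row does not reach is not made up. A row lasts 1/10 s, in which the tool goes at most 50 mm and 8.59 degrees, less where a joint would pass 70% of its speed; a pose out of reach is approached as far as the arm can. A call is refused whole if a number of a shift passes 0.05 or a number of a turn 0.15, either way. A call with a gripper value outside its range is refused whole. The fingers move at their own pace and stop on an object; "newtons" is the grip in N (left out, the last holds). Time passes only in rows, so rows that do not move let the fingers close. It gives the time, the measured TCP pose, the force, the opening and the grip force at its end, in the units of the state.
- env.get_obs(): the state, without advancing time (a new reading comes with each control period).
- env.read_camera(name): name is "scene" or "top" or "wrist"; returns a dict with "image" (384x512x3 uint8, blue, green, red), "fx", "fy", "cx", "cy" (pixels), "R" (3x3) and "t" (3): a world point X has camera coordinates R X + t. Camera axes: x right, y down, z forward; pixel columns grow to the right and rows downward; lengths in m; the calibration is good to about 2 mm. A picture is of the moment at which its call begins. There is no depth.
- env.sign_off(): hands the job in; it is judged then, once.
The state is a dict: "time_s": time; "qpos": joint angles; "joint_velocities": joint speeds; "effort": joint torques, N m; "tool_pos": TCP position; "tool_rot": TCP orientation; "force": force on the tool from outside, world axes, zero at the start; "wrist_torque": the same for the moment, N m; "grip_width": finger opening in m; "grasp_force": force on a finger pad.
Only numpy, scipy, OpenCV 4.12 (cv2) and the standard library are available. Lean on these libraries where they do the work, as an engineer would, in place of code of your own. Each camera call takes 0.05 s, during which the arm holds its last target. There are 200 camera calls.

## Working session

There is one attempt and no reset: what is moved stays moved. The work goes in short steps, Python scripts to look and compute and a tool call to move; the robot and the scene stay as the last step left them, time stands still between calls to the robot, and variables do not carry over. Pictures are saved under pics/ and viewed, at most 10 in all, crops included, and the job is handed in when it is done.

Besides the shell and the picture viewer there is one more tool, called after "Emit:" as name(argument=value, ...) on one line, values as JSON. send_rows: Moves the arm, as the interface text tells. Its arguments: {"type":"object","properties":{"xyz":{"type":"array"},"rotation":{"type":"array"},"jaw":{"type":"array"},"newtons":{"type":"number"}},"required":["xyz","rotation","jaw"]}

```bash
mkdir -p pics; python3 - <<'E'
from cell import env
import cv2,numpy as np
o=env.get_obs();print({k:np.round(v,3).tolist() for k,v in o.items()})
ims=[]
for n in("scene","top"):
    c=env.read_camera(n);cv2.imwrite(f"pics/{n}0.png",c["image"]);print(n,c["fx"],c["cx"],c["cy"],np.round(c["R"],3).tolist(),np.round(-c["R"].T@c["t"],3))
E
```

```text
{'time_s': 0.0, 'qpos': [65.495, 18.44, -4.015, 83.175, 1.295, 78.541, -3.261], 'joint_velocities': [-0.036, 0.138, -0.029, 0.076, 0.009, -0.008, 0.026], 'effort': [-0.0, -49.128, -0.404, -31.253, -0.064, 0.044, 0.0], 'tool_pos': [0.278, -0.587, 0.24], 'tool_rot': [-179.889, 0.006, 25.313], 'force': [0.043, 0.094, -0.266], 'wrist_torque': [-0.021, 0.051, -0.047], 'grasp_force': 0.0, 'grip_width': 0.087}
scene 490.4291907800358 257.33086236301585 190.6945757903941 [[0.561, 0.827, 0.022], [0.576, -0.371, -0.728], [-0.594, 0.422, -0.685]] [ 1.152 -0.404  0.819]
top 438.9874470375497 261.91098517574346 194.5515446834217 [[0.001, -1.0, 0.014], [-0.994, -0.003, -0.111], [0.111, -0.013, -0.994]] [ 0.522 -0.01   1.145]
```

View pics/scene0.png

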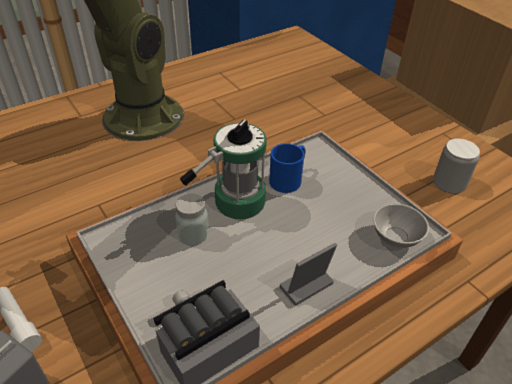

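View pics/top0.png

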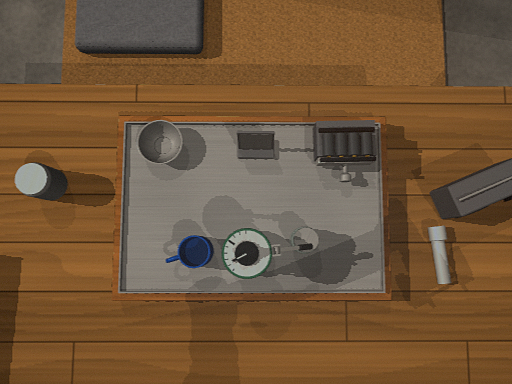

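The scene view shows the lantern head at about (241,143) with the paddle at (188,177). The top view has the head at (246,253), the paddle at (305,247) and the jar under the lever. I'll enlarge both.

```bash
python3 - <<'E'
import cv2,numpy as np
t=cv2.imread("pics/top0.png")[218:288,215:325];s=cv2.imread("pics/scene0.png")[112:192,172:282]
f=lambda a:cv2.resize(a,None,fx=4,fy=4,interpolation=cv2.INTER_CUBIC)
h=np.vstack([f(t),f(s)]);h=h[:600];cv2.imwrite("pics/crop0.png",h)
E
```

```text
(no output)
```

View pics/crop0.png

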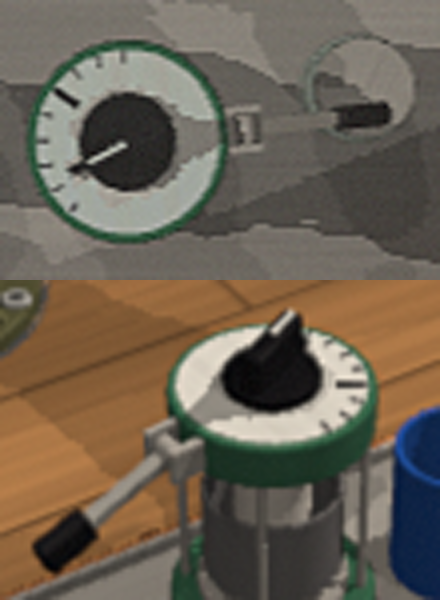

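The crops show the top-view head centre near (247,253), the pointer tip near (233,261) and the long mark near (232,242.5). The lever droops towards image right, with the paddle at (305.5,247).

```bash
cat > h.py <<'E'
import cv2,numpy as np
def ray(c,uv):
    d=c["R"].T@np.array([(uv[0]-c["cx"])/c["fx"],(uv[1]-c["cy"])/c["fy"],1.]);return -c["R"].T@c["t"],d/np.linalg.norm(d)
def plane(c,uv,z):
    p,d=ray(c,uv);return p+d*(z-p[2])/d[2]
def tri(L):
    A=np.zeros((3,3));b=np.zeros(3);P=[]
    for c,uv in L:
        p,d=ray(c,uv);M=np.eye(3)-np.outer(d,d);A+=M;b+=M@p;P.append((M,p))
    X=np.linalg.solve(A,b);return X,[round(1e3*float(np.linalg.norm(M@(X-p))),1) for M,p in P]
def blob(m,box):
    x0,y0,x1,y1=box;k=np.zeros(m.shape,np.uint8);k[y0:y1,x0:x1]=m[y0:y1,x0:x1]
    n,l,s,ce=cv2.connectedComponentsWithStats(k);i=1+np.argmax(s[1:,4]);return ce[i],s[i],l==i
E
python3 - <<'E'
from cell import env
from h import *
T=env.read_camera("top");S=env.read_camera("scene")
def green(im): 
    h=cv2.cvtColor(im,cv2.COLOR_BGR2HSV);return cv2.inRange(h,(60,90,40),(95,255,255))
dark=lambda im:(im.max(2)<60).astype(np.uint8)
def white(im):
    h=cv2.cvtColor(im,cv2.COLOR_BGR2HSV);return cv2.inRange(h,(0,0,150),(180,60,255))
# rim
g=blob(green(T["image"]),(215,218,280,290))[2].astype(np.uint8)
cn=max(cv2.findContours(g,0,1)[0],key=cv2.contourArea);et=cv2.fitEllipse(cv2.convexHull(cn));print("top rim",et)
# scene: inner white face: hull of white blob
w=blob(white(S["image"]),(205,115,275,170))[2].astype(np.uint8)
cn=max(cv2.findContours(w,0,1)[0],key=cv2.contourArea);es=cv2.fitEllipse(cv2.convexHull(cn));print("scene face",es,len(cn))
gs=blob(green(S["image"]),(205,115,275,170));print("scene green",gs[1])
print("head",tri([(T,et[0]),(S,es[0])]))
pt=blob(dark(T["image"]),(290,235,325,260));ps=blob(dark(S["image"]),(175,160,205,190));print(pt[:2],ps[:2])
print("paddle",tri([(T,pt[0]),(S,ps[0])]))
for z in(.235,.239,.243): 
    print(z,plane(T,et[0],z).round(4),plane(S,es[0],z).round(4),"mark",plane(T,(231.8,242.5),z).round(4),"tip",plane(T,(233,261),z).round(4), "R", np.linalg.norm(plane(T,et[0],z)-plane(T,(et[0][0]+et[1][0]/2,et[0][1]),z)))
E
```

```text
top rim ((246.42495727539062, 253.00917053222656), (49.21289825439453, 49.85810470581055), 7.147038459777832)
scene face ((240.9225616455078, 138.29762268066406), (28.63763999938965, 45.03181076049805), 86.81690979003906) 136
scene green [214 137  52  27 447]
head (array([0.50318116, 0.01085518, 0.23533922]), [1.7, 1.7])
(array([305.31578947, 246.56578947]), array([298, 244,  15,   7,  76], dtype=int32)) (array([187.7238806 , 177.09701493]), array([180, 170,  16,  15, 134], dtype=int32))
paddle (array([ 0.5156411 , -0.11479581,  0.20349408]), [0.7, 0.7])
0.235 [0.5023 0.0094 0.235 ] [0.5037 0.0126 0.235 ] mark [0.5237 0.0396 0.235 ] tip [0.486  0.0368 0.235 ] R 0.050564914647566815
0.239 [0.5023 0.0093 0.239 ] [0.5082 0.0097 0.239 ] mark [0.5237 0.0394 0.239 ] tip [0.4862 0.0366 0.239 ] R 0.05034261720144249
0.243 [0.5024 0.0092 0.243 ] [0.5126 0.0068 0.243 ] mark [0.5237 0.0392 0.243 ] tip [0.4863 0.0364 0.243 ] R 0.05012031975531816
```

Measurements:
- **Head:** centre (0.503,0.010), top at about z 0.237, against 0.239 from the text.
- **Paddle:** (0.516,-0.115,0.2035), 126 mm from the axis, with the lever at about 0.15 rad.
- **Yaw:** about 5.5° from both the lever and the mark, so they agree.
- **Dimmer:** about 0.34.

Next I'll move above the paddle.

Emit:
send_rows(xyz=[[0.026,-0.0203,-0.0075],[0.026,-0.0203,-0.0075],[0.026,-0.0203,-0.0075],[0.026,-0.0203,-0.0075],[0.026,-0.0203,-0.0075],[0.026,-0.0203,-0.0075],[0.026,-0.0203,-0.0075],[0.026,-0.0203,-0.0075],[0.026,-0.0203,-0.0075],[0.026,-0.0203,-0.0075],[0.026,-0.0203,-0.0075],[0.026,-0.0203,-0.0075],[0.026,-0.0203,-0.0075],[0.026,-0.0203,-0.0075],[0.026,-0.0203,-0.0075],[0.026,-0.0203,-0.0075],[0,0,0],[0,0,0],[0,0,0],[0,0,0]], rotation=[[0,0,0],[0,0,0],[0,0,0],[0,0,0],[0,0,0],[0,0,0],[0,0,0],[0,0,0],[0,0,0],[0,0,0],[0,0,0],[0,0,0],[0,0,0],[0,0,0],[0,0,0],[0,0,0],[0,0,-0.136],[0,0,-0.136],[0,0,-0.136],[0,0,-0.136]], jaw=[1,1,1,1,1,1,1,1,1,1,1,1,1,1,1,1,1,1,1,1])

```text
time_s: 2.2
tool_pos: [0.515, -0.116, 0.3611]
tool_rot: [-180.0, 0.0, 56.8]
force: [-0.3, 0.4, -0.3]
grip_width: 0.0871
grasp_force: 0.0
```

Emit:
send_rows(xyz=[[0,0,0],[0,0,0],[0,0,0],[0,0,0],[0,0,0],[0,0,0],[0,0,0]], rotation=[[0,0,-0.136],[0,0,-0.136],[0,0,-0.136],[0,0,-0.136],[0,0,-0.136],[0,0,0],[0,0,0]], jaw=[0.5,0.5,0.5,0.5,0.5,0.5,0.5])

```text
time_s: 2.9
tool_pos: [0.515, -0.1161, 0.3611]
tool_rot: [-180.0, 0.0, 95.3]
force: [0.4, 0.2, -0.3]
grip_width: 0.0452
grasp_force: 0.0
```

```bash
python3 - <<'E'
from cell import env
import cv2,numpy as np
o=env.get_obs();print(o["time_s"],o["tool_pos"],o["tool_rot"],o["qpos"],o["force"],o["grip_width"])
c=env.read_camera("wrist");cv2.imwrite("pics/w1.png",c["image"]);print(np.round(-c["R"].T@c["t"],3),np.round(c["R"],2).tolist(),c["fx"])
E
```

```text
2.9 [ 0.51498337 -0.11612408  0.36111648] [-1.79985412e+02  2.56288426e-03  9.52582058e+01] [ 38.26960272   3.0070036  -29.56245133  87.97309011   1.48914671
  89.42451214  13.98391141] [ 0.39797076  0.15513913 -0.29710549] 0.045175197884356505
[ 0.509 -0.04   0.504] [[1.0, 0.09, 0.0], [0.09, -0.96, 0.28], [0.03, -0.28, -0.96]] 273.48158280980726
```

View pics/w1.png

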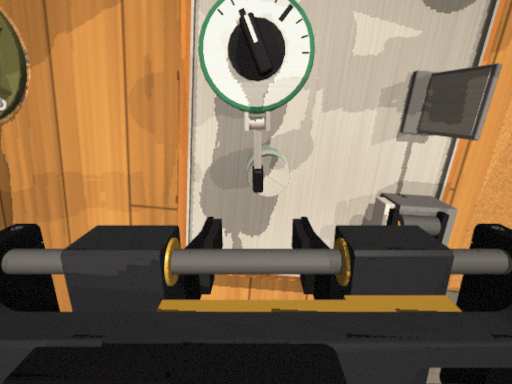

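The wrist view shows the head circle at (256,47), the paddle at (258,180), the pointer tip near (243,12) and the long mark near (286,14). Next I'll triangulate from all three views.

```bash
python3 - <<'E'
from cell import env
from h import *
W=env.read_camera("wrist");T=env.read_camera("top");S=env.read_camera("scene")
dark=lambda im:(im.max(2)<60).astype(np.uint8)
pw=blob(dark(W["image"]),(245,160,270,200));print(pw[:2])
print("dist top/scene px reuse");L=[(W,pw[0]),(T,(305.32,246.57)),(S,(187.72,177.1))]
print("paddle3",tri(L),tri(L[:2]),tri([L[0],L[2]]))
h=cv2.cvtColor(W["image"],cv2.COLOR_BGR2HSV);g=cv2.inRange(h,(60,90,40),(95,255,255))
b=blob(g,(190,0,325,115));ys,xs=np.nonzero(b[2])
# outer rim: circle fit to outermost green pixels per angle
c0=np.array([256.,48.])
P=np.c_[xs,ys].astype(float)
a=np.round(np.degrees(np.arctan2(P[:,1]-c0[1],P[:,0]-c0[0]))/4)
out=np.array([P[a==k][np.argmax(np.linalg.norm(P[a==k]-c0,axis=1))] for k in np.unique(a)]);out=out[out[:,1]>2]
e=cv2.fitEllipse(out.astype(np.float32));print("rim",e)
print("head",tri([(W,e[0]),(T,(246.42,253.01))]),tri([(W,e[0]),(T,(246.42,253.01)),(S,(240.92,138.3))]))
for z in(.237,): 
  cc=plane(W,e[0],z);print(cc)
  for n,p in(("mark",(286,14)),):
    d=plane(W,p,z)-cc;print(n,np.degrees(np.arctan2(d[1],d[0])),np.linalg.norm(d))
  d=plane(W,(243,12),z+.003)-cc;print("tip",np.degrees(np.arctan2(d[1],d[0])),np.linalg.norm(d))
E
```

```text
(array([257.50678733, 180.02714932]), array([253, 167,  10,  25, 221], dtype=int32))
dist top/scene px reuse
paddle3 (array([ 0.51631815, -0.11504751,  0.20420855]), [0.7, 1.1, 0.6]) (array([ 0.51611748, -0.11481826,  0.20697165]), [0.8, 0.8]) (array([ 0.51710647, -0.11498653,  0.2046911 ]), [0.2, 0.2])
rim ((256.2975158691406, 47.647911071777344), (114.0896987915039, 127.40428924560547), 0.1393636167049408)
head (array([0.50351987, 0.00891167, 0.25856491]), [0.8, 0.8]) (array([0.50339183, 0.01170817, 0.23560712]), [1.8, 2.6, 1.0])
[0.50387349 0.01317541 0.237     ]
mark 50.99009139664372 0.036577604711236666
tip 118.06748972505085 0.029205026849613323
```

The paddle is at (0.5165,-0.115,0.204), with all views agreeing within about 1 mm. I'll descend and pinch.

Emit:
send_rows(xyz=[[0.001,0.0015,0.02],[0,0,0.02],[0,0,0.02],[0,0,0.02],[0,0,0.02],[0,0,0.02],[0,0,0.02],[0,0,0.018],[0,0,0],[0,0,0]], rotation=[[0,0,0],[0,0,0],[0,0,0],[0,0,0],[0,0,0],[0,0,0],[0,0,0],[0,0,0],[0,0,0],[0,0,0]], jaw=[0.5,0.5,0.5,0.5,0.5,0.5,0.5,0.5,0.5,0.5])

```text
time_s: 4.1
tool_pos: [0.5166, -0.115, 0.2036]
tool_rot: [-180.0, -0.0, 95.4]
force: [0.8, -0.0, 0.3]
grip_width: 0.0434
grasp_force: 0.0
```

Emit:
send_rows(xyz=[[0,0,0],[0,0,0],[0,0,0],[0,0,0],[0,0,0],[0,0,0],[0,0,0]], rotation=[[0,0,0],[0,0,0],[0,0,0],[0,0,0],[0,0,0],[0,0,0],[0,0,0]], jaw=[0,0,0,0,0,0,0], newtons=12)

```text
time_s: 4.8
tool_pos: [0.5158, -0.115, 0.2031]
tool_rot: [-179.9, -0.0, 95.4]
force: [-3.8, -0.3, 2.6]
grip_width: 0.0122
grasp_force: 12.0
```

Emit:
send_rows(xyz=[[-0.0018,0,-0.0057],[-0.0013,0,-0.0058],[-0.0008,0,-0.0059],[-0.0003,0,-0.0059],[0.0003,0,-0.0059],[0.0008,0,-0.0059],[0.0013,0,-0.0058],[0.0018,0,-0.0057],[0.0024,0,-0.0054],[0.0028,0,-0.0052],[0,0,0],[0,0,0]], rotation=[[0,0,0],[0,0,0],[0,0,0],[0,0,0],[0,0,0],[0,0,0],[0,0,0],[0,0,0],[0,0,0],[0,0,0],[0,0,0],[0,0,0]], jaw=[0,0,0,0,0,0,0,0,0,0,0,0])

```text
time_s: 6.0
tool_pos: [0.5154, -0.1106, 0.2616]
tool_rot: [-180.0, 0.1, 95.4]
force: [-6.1, -2.6, 1.1]
grip_width: 0.0117
grasp_force: 12.0
```

```bash
python3 - <<'E'
from cell import env
import cv2,numpy as np
o=env.get_obs();print(o["tool_pos"],o["force"],o["wrist_torque"])
c=env.read_camera("scene");f=cv2.resize(c["image"][100:230,160:290],None,fx=4,fy=4,interpolation=cv2.INTER_CUBIC);cv2.imwrite("pics/s2.png",f)
E
```

```text
[ 0.51544459 -0.1106175   0.26156768] [-6.13272558 -2.59922808  1.08039818] [-0.66638413  1.23615173  0.17689864]
```

View pics/s2.png

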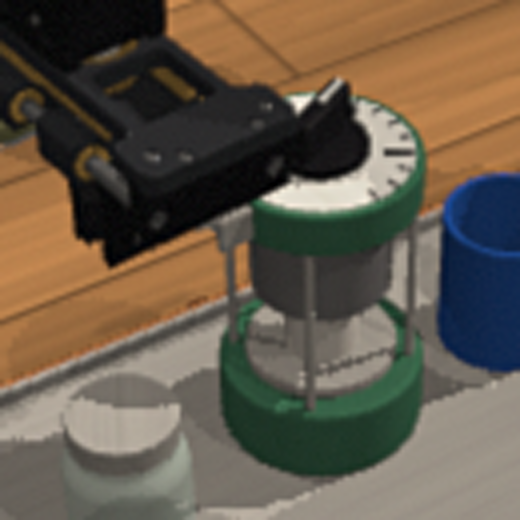

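The scene crop shows the shade (crop 320,290) risen close to the head. The low z force means the stop isn't confirmed, so I'll push on gently to feel for it.

Emit:
send_rows(xyz=[[0.0015,0,-0.0025],[0.0015,0,-0.0025],[0,0,0]], rotation=[[0,0,0],[0,0,0],[0,0,0]], jaw=[0,0,0])

```text
time_s: 6.35
tool_pos: [0.5151, -0.1089, 0.2642]
tool_rot: [-179.9, 0.1, 95.3]
force: [-1.8, -5.4, -9.9]
grip_width: 0.0119
grasp_force: 12.0
```

Emit:
send_rows(xyz=[[0.0015,0,-0.0025],[0.0015,0,-0.0025],[0,0,0]], rotation=[[0,0,0],[0,0,0],[0,0,0]], jaw=[0,0,0])

```text
time_s: 6.65
tool_pos: [0.5148, -0.1057, 0.2688]
tool_rot: [-179.9, 0.1, 95.4]
force: [0.3, -4.6, -10.2]
grip_width: 0.012
grasp_force: 12.0
```

The force holds at about -10 N while the pads slip, so the lever is on its stop. I'll release and rise.

Emit:
send_rows(xyz=[[0,0,0],[0,0,0],[0,0,0],[0,0,0],[0,0,-0.015],[0,0,-0.025],[0,0,-0.03],[0,0,-0.03],[0,0,0],[0,0,0]], rotation=[[0,0,0],[0,0,0],[0,0,0],[0,0,0],[0,0,0],[0,0,0],[0,0,0],[0,0,0],[0,0,0],[0,0,0]], jaw=[0.5,0.5,0.5,0.5,0.5,0.5,0.5,0.5,0.5,0.5])

```text
time_s: 7.65
tool_pos: [0.5159, -0.1037, 0.3719]
tool_rot: [179.9, 0.1, 95.5]
force: [-0.6, 0.8, 0.0]
grip_width: 0.0436
grasp_force: 0.0
```

```bash
python3 - <<'E'
from cell import env
from h import *
o=env.get_obs();print(o["tool_pos"],o["tool_rot"])
W=env.read_camera("wrist");S=env.read_camera("scene")
dark=lambda im:(im.max(2)<60).astype(np.uint8)
f=lambda a:cv2.resize(a,None,fx=3,fy=3,interpolation=cv2.INTER_CUBIC)
cv2.imwrite("pics/w3f.png",W["image"])
cv2.imwrite("pics/c3.png",np.hstack([f(S["image"][90:230,150:280]),f(W["image"][60:200,190:325])]))
h=cv2.cvtColor(W["image"],cv2.COLOR_BGR2HSV);w=cv2.inRange(h,(0,0,140),(180,70,255))
g=cv2.inRange(h,(60,90,40),(95,255,255));b=blob(g,(170,0,345,150));print(b[1])
E
```

```text
[ 0.51592532 -0.1036813   0.37190765] [1.79860346e+02 5.39945228e-02 9.54566183e+01]
[ 200    5  109  119 1220]
```

View pics/c3.png

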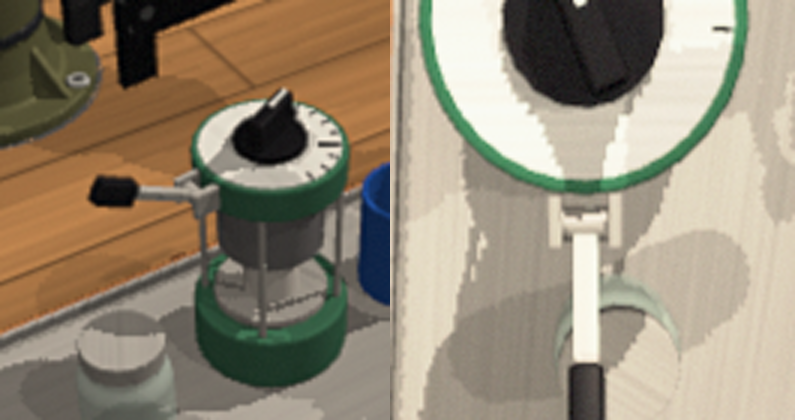

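The lever is up: the scene crop has the paddle at (114,190), raised, and the shade up. Now I'll measure the paddle and the dial.

```bash
python3 - <<'E'
from cell import env
from h import *
W=env.read_camera("wrist");S=env.read_camera("scene");T=env.read_camera("top")
dark=lambda im:(im.max(2)<60).astype(np.uint8)
pw=blob(dark(W["image"]),(245,175,270,215));ps=blob(dark(S["image"]),(175,140,203,167));print(pw[:2],ps[:2])
X,r=tri([(W,pw[0]),(S,ps[0])]);print("paddle",X,r)
h=cv2.cvtColor(W["image"],cv2.COLOR_BGR2HSV);g=cv2.inRange(h,(60,90,40),(95,255,255))
b=blob(g,(170,0,345,150))
cn=max(cv2.findContours(b[2].astype(np.uint8),0,1)[0],key=cv2.contourArea);e=cv2.fitEllipse(cv2.convexHull(cn));print(e)
print("head",tri([(W,e[0]),(S,(240.92,138.3))]))
z=.238;c=plane(W,e[0],z);print("c",c)
# dark blobs on the face
m=blob((W["image"].max(2)<90).astype(np.uint8),(205,8,305,118));print("dial",m[0],m[1],plane(W,m[0],z+.012))
k=(W["image"].max(2)<110).astype(np.uint8);n,l,s,ce=cv2.connectedComponentsWithStats(k)
for i in range(1,n):
    p=plane(W,ce[i],z);d=p-c
    if np.linalg.norm(d)<.048 and s[i,4]>3: print(s[i].tolist(),ce[i].round(1),round(np.degrees(np.arctan2(d[1],d[0])),1),round(1e3*np.linalg.norm(d),1))
cv2.imwrite("pics/c4.png",cv2.resize(W["image"][0:130,190:320],None,fx=4.5,fy=4.5,interpolation=cv2.INTER_CUBIC))
E
```

```text
(array([255.14754098, 199.49180328]), array([251, 182,  12,  31, 183], dtype=int32)) (array([187.32352941, 153.72058824]), array([180, 149,  16,  10, 136], dtype=int32))
paddle [ 0.51564614 -0.11085234  0.25824482] [0.6, 0.6]
((255.5099639892578, 64.1217269897461), (109.12313079833984, 119.86820983886719), 0.9213889241218567)
head (array([0.50359708, 0.01326215, 0.23473492]), [0.5, 0.5])
c [0.50390408 0.0132671  0.238     ]
dial [255.3456585   65.87287079] [ 229   29   54   67 2407] [0.50411345 0.01005239 0.25      ]
[278, 25, 12, 15, 62] [283.3  31.8] 52.3 36.6
[220, 29, 3, 4, 5] [220.8  30.4] 143.6 41.7
[229, 29, 54, 67, 2456] [255.2  65.8] -95.5 1.4
[294, 38, 5, 4, 5] [296.   39.4] 34.7 42.0
[300, 69, 5, 1, 5] [302.  69.] -0.1 43.4
```

View pics/c4.png

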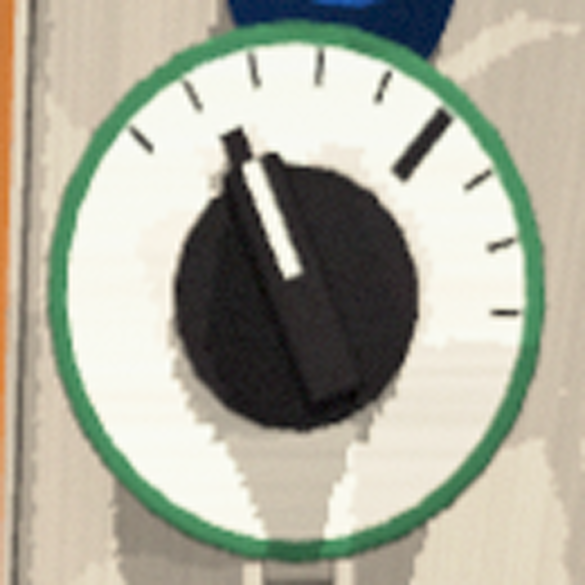

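The paddle sits at z 0.258, the expected height at the top stop. A chord fit through the scale marks gives the axis at (0.504,0.0106) and yaw 5.9°. The pointer stands between marks 1 and 2, at about 118.6° in world (q about 0.39), and the target is 55.0° in world. I'll move over the dial, turn to yaw 118.6 and descend with the tips clear of the skirt.

Emit:
send_rows(xyz=[[0.02,-0.0012,0],[0.02,0,0],[0.025,0,0],[0.025,0,0],[0.025,0,0],[0,0,0],[0,0,0],[0,0,0],[0,0,0.02],[0,0,0.02],[0,0,0.02],[0,0,0.02],[0,0,0],[0,0,0]], rotation=[[0,0,0],[0,0,0],[0,0,0],[0,0,0],[0,0,0],[0,0,-0.135],[0,0,-0.135],[0,0,-0.135],[0,0,0],[0,0,0],[0,0,0],[0,0,0],[0,0,0],[0,0,0]], jaw=[0.5,0.5,0.5,0.5,0.5,0.5,0.5,0.5,0.5,0.5,0.5,0.5,0.5,0.5])

```text
time_s: 9.3
tool_pos: [0.5031, 0.0105, 0.2904]
tool_rot: [-180.0, -0.0, 118.6]
force: [-0.4, 0.1, 0.0]
grip_width: 0.0435
grasp_force: 0.0
```

Emit:
send_rows(xyz=[[0,0,0.008],[0,0,0.008],[0,0,0.007],[0,0,0],[0,0,0],[0,0,0],[0,0,0],[0,0,0],[0,0,0],[0,0,0]], rotation=[[0,0,0],[0,0,0],[0,0,0],[0,0,0],[0,0,0],[0,0,0],[0,0,0],[0,0,0],[0,0,0],[0,0,0]], jaw=[0.5,0.5,0.5,0.5,0,0,0,0,0,0], newtons=20)

```text
time_s: 10.3
tool_pos: [0.5027, 0.0101, 0.2676]
tool_rot: [-179.9, 0.0, 118.6]
force: [-2.7, -1.8, 2.5]
grip_width: 0.0117
grasp_force: 20.0
```

Gripped at 12 mm. I'll turn clockwise by 1.11 rad.

Emit:
send_rows(xyz=[[0,0,0],[0,0,0],[0,0,0],[0,0,0],[0,0,0],[0,0,0],[0,0,0],[0,0,0],[0,0,0],[0,0,0],[0,0,0],[0,0,0],[0,0,0]], rotation=[[0,0,0.1],[0,0,0.1],[0,0,0.1],[0,0,0.1],[0,0,0.1],[0,0,0.1],[0,0,0.1],[0,0,0.1],[0,0,0.1],[0,0,0.1],[0,0,0.11],[0,0,0],[0,0,0]], jaw=[0,0,0,0,0,0,0,0,0,0,0,0,0])

```text
time_s: 11.6
tool_pos: [0.5032, 0.0101, 0.2676]
tool_rot: [180.0, 0.0, 55.2]
force: [-1.5, -2.7, 1.9]
grip_width: 0.0117
grasp_force: 20.0
```

Emit:
send_rows(xyz=[[0,0,0],[0,0,0],[0,0,0],[0,0,0],[0,0,-0.015],[0,0,-0.03],[0,0,-0.03],[0,0,-0.03],[-0.025,0,0],[-0.025,0,0],[-0.025,0,0],[-0.025,0,0],[0,0,0],[0,0,0]], rotation=[[0,0,0],[0,0,0],[0,0,0],[0,0,0],[0,0,0],[0,0,0],[0,0,0],[0,0,0],[0,0,0],[0,0,0],[0,0,0],[0,0,0],[0,0,0],[0,0,0]], jaw=[0.5,0.5,0.5,0.5,0.5,0.5,0.5,0.5,0.5,0.5,0.5,0.5,0.5,0.5])

```text
time_s: 13.0
tool_pos: [0.4463, -0.0713, 0.3735]
tool_rot: [179.9, -0.1, 55.0]
force: [-0.5, 0.1, 0.5]
grip_width: 0.0433
grasp_force: 0.0
```

```bash
python3 - <<'E'
from cell import env
from h import *
W=env.read_camera("wrist");S=env.read_camera("scene")
ps=blob((S["image"].max(2)<60).astype(np.uint8),(175,140,203,167));print(ps[:2])
R=lambda a,f:cv2.resize(a,None,fx=f,fy=f,interpolation=cv2.INTER_CUBIC)
a=R(W["image"][0:130,190:320],4);b=R(S["image"][100:230,160:290],2)
o=np.zeros((520,780,3),np.uint8);o[:,:520]=a;o[:260,520:]=b
o[260:454,520:]=cv2.resize(S["image"],(260,194));cv2.imwrite("pics/c5.png",o)
E
```

```text
(array([187.32352941, 153.72058824]), array([180, 149,  16,  10, 136], dtype=int32))
```

View pics/c5.png

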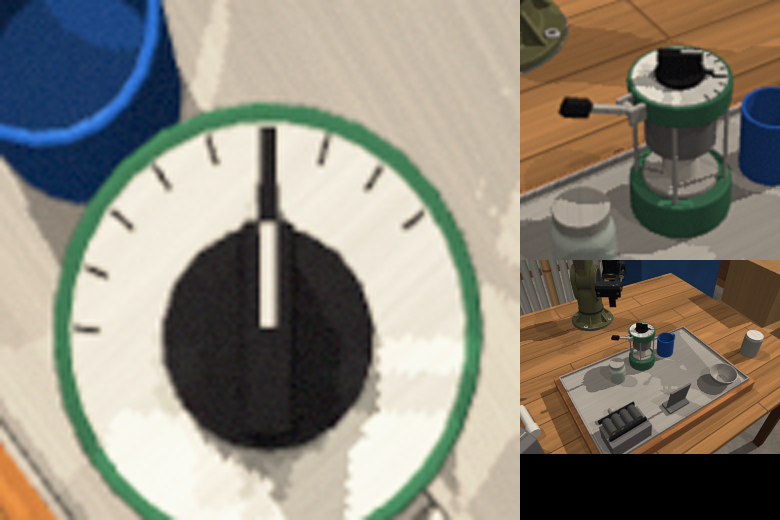

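The pointer lines up exactly with the long mark (crop x about 267). The lever is still at its top stop with the shade raised, and the jar, mug, bowl and mirror haven't moved. Handing in.

```bash
python3 -c "
from cell import env
print(env.sign_off())"
```

```text
the job is handed in; nothing more can be done
None
```

The job is handed in at about 13 s: the lever is at its top stop with the shade raised, the dimmer pointer is on the long mark, and the jar, mug, bowl and mirror were left where they stood.

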